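Refit a hob knob and keep it pressed in

TASK

One control knob of the gas hob on the tasting counter was taken off for cleaning and lies beside the hob. Pick it up, turn it so that its D-shaped bore matches the bare spindle, push it fully home on the spindle, then press it right in against the valve spring and finish with the fingers still on the knob, holding it pressed in (as one does to keep the igniter sparking). Leave everything else on the counter where it stands.

Things in the scene. Friction and masses are not known exactly. Their poses are not given: they have to be found in the camera images.
- knob: The loose hob knob, black-coated metal, about 90 g, standing on its open underside beside the hob, left or right. Round skirt 44 mm across, 18 mm high; across its top a grip bar 13 mm thick, 18 mm high (18 to 36 mm above the underside), from 21 mm behind the axis to 25 mm ahead, where it tapers to a nose with a white line on top. Origin: centre of the underside; z up, x along the bar to the nose.
- knob_bore (a point): Closed end of the knob's bore, on the axis, 15 mm above the underside; axes as the knob. The bore opens downwards with a mouth flared to about 17 mm, then 13 mm in diameter; from 9 mm up it is D-shaped, its flat 1.8 mm from the axis on the nose side (+x). It slides on freely when its nose points the way that the spindle's flat faces, within about 8 degrees; else it binds.
- knob_nose (a point): Tip of the knob's nose, 25 mm from the axis, 32 mm above the underside. The bar's sides are parallel from 19 mm behind to 11 mm ahead of the axis.
- spindle (a joint): How far the bare spindle is pressed into the valve, in m: 0 = out (rest), 0.005 = fully in, at its stop. It is sprung: 3 N to start, 8 N fully in, and comes out when let go. It does not turn. A knob fully home stands 7 mm off the panel, 2 mm when pressed fully in.
- spindle_tip (a point): Centre of the top of the bare spindle, an upright brass D-shaft, 12 mm in diameter, 22 mm out of the hob's panel, flat-topped. Its one flat, 1.2 mm from the axis, takes up the top 5.6 mm; x points the way the flat faces (to the burners), z up. A knob fully home has its bore's closed end on this point. It is the left or the right of two controls, 100 mm apart.
- fitted: The other control of the hob, with the same knob fixed on it, in the off position: its nose points the same way as the flat of the bare spindle. Origin: on the panel, on the knob's axis. Its top is 43 mm above the panel. It stays there and is not to be used.
- hob: The gas hob, a steel case 510 mm deep (x) and 290 mm wide (y), fixed. Origin: on the counter, below the middle of the line through the two controls; x points away from the controls over the two burners (from -50 to 460 mm). Its top panel is 85 mm above the counter; black pan supports from 45 mm to 455 mm along x, 35 mm high; a pot 176 mm across on the far one.
- mug: A white mug, 80 mm in diameter, 88 mm high, on the side of the hob where the knob is not. Origin: centre of its underside. Not to be disturbed.
- bottle_a: A full wine bottle standing at the left, 74 mm in diameter, 300 mm high. Origin: centre of its underside. Not to be disturbed.
- bottle_b: A full wine bottle standing at the right, 74 mm in diameter, 300 mm high. Origin: centre of its underside. Not to be disturbed.
- jar: A spice jar at the left, 68 mm in diameter, 100 mm high. Origin: centre of its underside. Not to be disturbed.
- glass: A stemmed tasting glass at the right, 68 mm in diameter, 180 mm high. Origin: centre of its foot. Not to be disturbed.
- corkscrew: A folded waiter's corkscrew lying at the left towards the robot, 112 by 24 by 16 mm, x along it. Origin: centre of its underside. Not to be disturbed.
- spoon: A steel spoon 200 mm long lying at the right towards the robot, x along it. Origin: under its middle. Not to be disturbed.
Things that resemble listed ones, but are neither listed nor needed, are in the scene too. What is shaped like the knob but blue is not meant.

How it is judged:
By the outcome, as a careful person would: the job done as asked, in the order asked, and still so for the second after the job is handed in, while the arm keeps its last pose, push and grip.
It also fails if it takes over 42 s, if anything falls off the work surface, if the arm or the gripper's body presses on something with over 40 N, if the wrist force passes 120 N, or if a joint passes its speed limit or range.

ROBOT

A 6-joint arm with a two-finger parallel gripper is mounted at the origin on the work surface. World frame = base frame: x ahead of the robot, y to its left, z up, the work surface at z = 0. Lengths are in m, angles in rad, forces in N, time in s.
With the tool pointing down it reaches from about 0.35 to 0.975 m from the base axis. Payload 17.4 kg.
Tool frame: the origin (TCP) lies where the fingers leave the gripper's body, on its centre line; the fingertips stand 73 mm ahead of it and the grasp point (between the pads) lies 54 mm ahead of it (tips_ahead is the distance from the TCP to the fingertips, in m); y points along the fingers, x is the direction in which the jaws open and shut, and the axes are right-handed (so a half turn about y gives the same grasp; the last joint's range is limited). The gripper opens to 85 mm and grips with 20 to 120 N. Pads are 22 mm wide; open, the fingers measure 114 mm over their backs; the gripper's body (76 mm by 85 mm) begins 54 mm behind the grasp point. The pads swing forward as they close: fully open they stand 13 mm farther back than shut.
Start: joints at [-0.038, 0.116, 1.442, -0, 1.584, -0.038], TCP at [0.675, -0, 0.304] pointing down, gripper open.
Joint ranges: [-2.83, 2.83], [-0.83, 2.19], [0.07, 2.5], [-1.14, 4.28], [0.01, 3], [-2.97, 2.97]. Speed limits (rad/s): [1.89, 1.89, 2.22, 3.14, 3.14, 3.14].

INTERFACE

Orientations are given as a rotation vector (axis times angle).
In Python, from station import sense, capture, get_calibration, close_job, tips_ahead gives the robot as it stands.
- The arm moves only by the tool servo_tool, never from a script. Its argument "steps" is a list of rows, each a list of 7 numbers: the turn, a rotation vector about the tool's x, y, z in degrees, then the shift along the tool's x, y, z in m, then the opening, from 0 (shut) to 1 (fully open). A call has 1 to 5 rows; each row is the pose to reach, as a shift and turn from the pose commanded when the call began, along the tool's axes at that moment; what a row does not reach only later rows make up. A row lasts 1/12 s, in which the tool goes at most 41.7 mm and 7.16 degrees, less where a joint would pass 70% of its speed; a pose out of reach is approached as far as the arm can. A call with a gripper value outside its range is refused whole. The fingers move at their own pace and stop on an object; the grip force is fixed at half the most. Time passes only in rows, so rows that repeat a pose let the fingers close. It gives the time, the measured TCP pose, the force and the opening at its end, in the units of the state.
- sense(): the state, without advancing time (a new reading comes with each control period).
- capture(name): name is "scene" or "side" or "wrist"; returns (picture, depth): 384x512x3 uint8, red, green, blue; 384x512 float32, m along the optical axis (not along the pixel's ray), 0 where there is no reading.
- get_calibration(name): a dict with "mtx" (3x3 intrinsics, pixels), "distortion" ([k1, k2, p1, p2, k3] as OpenCV has them; the pictures are not rectified), "R" (3x3) and "t" (3): a world point X has camera coordinates R X + t; the wrist camera has in their place "tool_from_camera" (4x4, takes a point from camera to tool coordinates, whose origin is the TCP and whose axes are the tool frame's). Camera axes: x right, y down, z forward; pixel columns grow to the right and rows downward; lengths in m; the calibration is good to about 2 mm. A picture is of the moment at which its call begins: read the wrist's pose just before it. get_calibration takes no time and is no camera call.
- close_job(): hands the job in, once; it reports no verdict.
The state is a dict: "t": time; "joints": joint angles; "qd": joint speeds; "joint_efforts": joint torques, N m; "tool_pos": TCP position; "tcp_rot": TCP orientation; "wrist_force": force on the tool from outside, world axes, zero at the start; "wrist_torque": the same for the moment, N m; "width": finger opening in m.
Only numpy, scipy, OpenCV 4.12 (cv2) and the standard library are available. Lean on these libraries where they do the work, as an engineer would, in place of code of your own. Each camera call takes 0.05 s, during which the arm holds its last target. There are 200 camera calls.

## Working session

There is one attempt and no reset: what is moved stays moved. The work goes in short steps, Python scripts to look and compute and a tool call to move; the robot and the scene stay as the last step left them, time stands still between calls to the robot, and variables do not carry over. Pictures are saved under pics/ and viewed, about 8 in all and at most 12, crops included, and the job is handed in when it is done.

Besides the shell and the picture viewer there is one more tool, called after "Emit:" as name([rows], argument=value, ...), one row to a line, values as JSON. servo_tool: Moves the arm, as the interface text tells. Its arguments: {"type":"object","properties":{"steps":{"type":"array","items":{"type":"array","items":{"type":"number"}}}},"required":["steps"]}

```bash
mkdir -p pics
cat > h.py <<'E'
import numpy as np, cv2
from scipy.spatial.transform import Rotation as Ro
from station import *
def cam(name):
    s=sense(); im,d=capture(name); c=get_calibration(name)
    if name=="wrist":
        T=np.array(c["tool_from_camera"]); R0=Ro.from_rotvec(s["tcp_rot"]).as_matrix()
        M=R0@T[:3,:3]; o=R0@T[:3,3]+np.array(s["tool_pos"])
    else:
        R=np.array(c["R"]); M=R.T; o=-R.T@np.array(c["t"])
    return im,d,(np.array(c["mtx"],float),np.array(c["distortion"],float),M,o)
def rays(px,C):
    n=cv2.undistortPoints(np.array(px,float).reshape(-1,1,2),C[0],C[1]).reshape(-1,2)
    return np.c_[n,np.ones(len(n))]@C[2].T
def plane(px,C,z):
    r=rays(px,C); return C[3]+r*((z-C[3][2])/r[:,2])[:,None]
def cloud(d,C):
    h,w=d.shape; g=np.stack(np.meshgrid(np.arange(w),np.arange(h)),-1).reshape(-1,2)
    return (C[3]+rays(g,C)*d.reshape(-1,1)).reshape(h,w,3)
def proj(X,C):
    return cv2.projectPoints((np.atleast_2d(X)-C[3])@C[2],np.zeros(3),np.zeros(3),C[0],C[1])[0].reshape(-1,2)
def save(n,im): cv2.imwrite("pics/"+n+".png",im[...,::-1])
E
python3 - <<'E'
from h import *
np.set_printoptions(precision=3,suppress=True)
s=sense();print(s, tips_ahead() if callable(tips_ahead) else tips_ahead)
ims=[]
for n in ["scene","side","wrist"]:
    im,d,C=cam(n); np.savez(n+"0.npz",im=im,d=d,M=C[2],o=C[3],K=C[0],D=C[1]); save(n+"0",im); print(n,C[3],C[2][:,2],C[0][0,0])
E
```

```text
{'t': 0.0, 'joints': array([-0.038,  0.116,  1.442, -0.   ,  1.584, -0.038]), 'qd': array([ 0.   , -0.001,  0.   , -0.   , -0.001,  0.001]), 'joint_efforts': array([ -0.003, -73.202, -63.248,  -0.   ,   0.007,  -0.   ]), 'tool_pos': array([0.675, 0.   , 0.303]), 'tcp_rot': array([-1.571,  0.001,  0.001]), 'wrist_force': array([-0.248, -0.715, -0.015]), 'wrist_torque': array([-0.056, -0.005,  0.009]), 'width': 0.08498400106735328} 0.0726
scene [ 0.874 -0.515  0.8  ] [-0.395  0.552 -0.734] 350.76110380151613
side [0.365 1.046 0.863] [ 0.099 -0.8   -0.592] 461.9306339434096
wrist [0.674 0.08  0.374] [-0.002 -0.31  -0.951] 344.98422717495225
```

View pics/scene0.png

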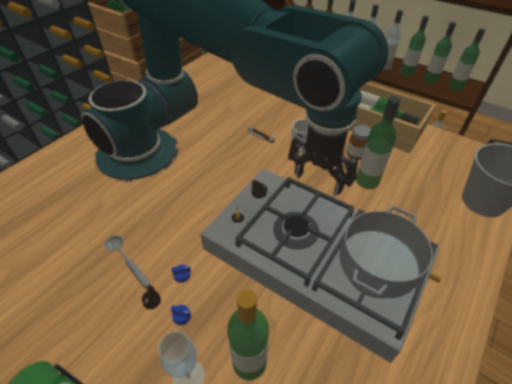

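View pics/wrist0.png

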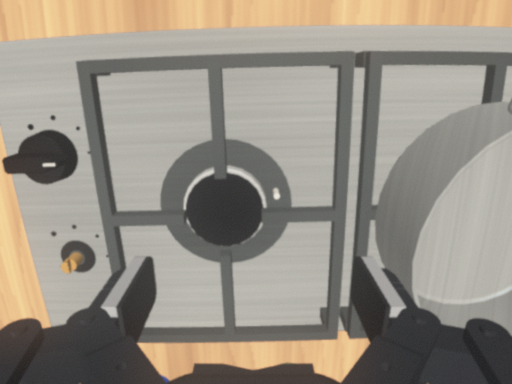

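Scene view: the black loose knob is at about (150,297), on the right side at the spoon's end. The blue decoys are at (181,272) and (181,314), the brass spindle at (237,216) and the fitted knob at (259,188). In the wrist view the spindle is at (72,262) and the fitted knob at (48,160), with its white line on the burner side.

Run:
```python
from h import *
np.set_printoptions(precision=4,suppress=True)
L=lambda n:(lambda z:(z["im"],z["d"],(z["K"],z["D"],z["M"],z["o"])))(np.load(n+"0.npz"))
im,d,C=L("scene"); P=cloud(d,C)
# knob: dark pixels near (150,297)
m=(im.max(2)<60); n,l,st,ce=cv2.connectedComponentsWithStats(m.astype(np.uint8))
k=l[297,150]; print("knob comp",k,st[k],ce[k]); q=P[l==k]; print(q.min(0),q.max(0),np.median(q,0))
print(plane([ce[k]],C,0.018))
for nm,p in dict(spin=(237,216),fit=(259,188),b1=(181,272),b2=(181,314)).items(): print(nm,P[p[1],p[0]])
hsv=cv2.cvtColor(im,cv2.COLOR_RGB2HSV)
iw,dw,Cw=L("wrist"); Pw=cloud(dw,Cw)
hw=cv2.cvtColor(iw,cv2.COLOR_RGB2HSV)
mk=np.zeros(iw.shape[:2],bool); mk[235:280,50:100]=True
mk&=(hw[...,1]>110)&(hw[...,0]<30)&(iw.max(2)>80); q=Pw[mk&(dw>0)]; print("spin wrist",mk.sum(),q.min(0),q.max(0),np.median(q[q[:,2]>.1],0))
# panel heights & hob edge direction
hp=(np.abs(Pw[...,2]-.085)<.006)&(dw>0); print("panel px",hp.sum())
r=cv2.minAreaRect(Pw[hp][:,:2].astype(np.float32)*1000); print(r)
mf=(Pw[...,2]>.122)&(Pw[...,2]<.135)&(dw>0); mf[:,110:]=False; mf[210:]=False
q=Pw[mf]; print("fitted top",mf.sum(),q.mean(0)); r=cv2.minAreaRect(q[:,:2].astype(np.float32)*1000); print(r, cv2.boxPoints(r))
wl=mf&(iw.min(2)>150); print("white line",Pw[wl].mean(0))
a=cv2.resize(im[250:340,90:220],None,fx=4,fy=4,interpolation=cv2.INTER_CUBIC)
b=cv2.resize(iw[110:290,0:130],None,fx=2,fy=2,interpolation=cv2.INTER_CUBIC)
o=np.zeros((380,800,3),np.uint8); o[:360,:520]=a;o[:360,530:790]=b;save("crop1",o)
```

```text
knob comp 47 [143 286  17  22 236] [151.0339 298.1017]
[ 0.4332 -0.3722  0.0038] [ 0.4714 -0.3333  0.038 ] [ 0.4583 -0.3511  0.0194]
[[ 0.4539 -0.35    0.018 ]]
spin [ 0.5104 -0.0833  0.0981]
fit [0.5102 0.015  0.1173]
b1 [ 0.4666 -0.2598  0.0238]
b2 [ 0.5438 -0.3398  0.0295]
spin wrist 222 [ 0.491  -0.0847  0.0859] [ 0.5123 -0.0726  0.109 ] [ 0.5066 -0.0783  0.1042]
panel px 84411
((675.3042602539062, -23.785629272460938), (441.4005432128906, 289.420654296875), 1.6094202995300293)
fitted top 947 [0.5061 0.0226 0.1277]
((539.5718383789062, 41.10424041748047), (117.96983337402344, 52.83187484741211), 41.64336013793945) [[477.9395  21.6497]
 [513.0458 -17.8313]
 [601.2042  60.5587]
 [566.0978 100.0397]]
white line [0.5205 0.0213 0.1286]
```

View pics/crop1.png

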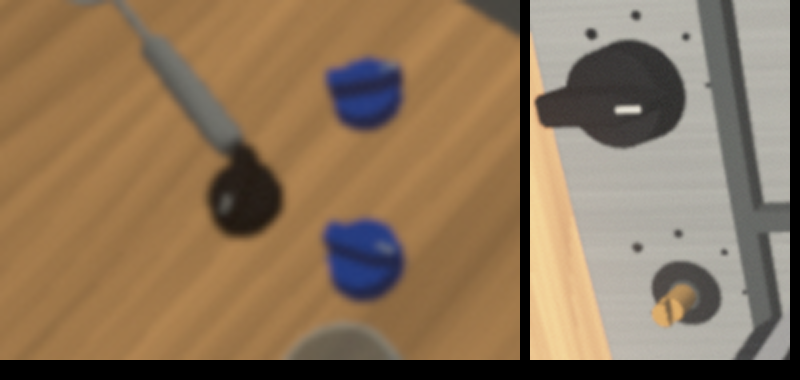

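The loose knob is at crop (245,195), with a white mark at (225,203), so its nose points roughly toward −y. The spindle's flat faces the burners. I'll find the tall obstacles before moving.

Run:
```python
from h import *
np.set_printoptions(precision=3,suppress=True)
z=np.load("scene0.npz"); C=(z["K"],z["D"],z["M"],z["o"]); P=cloud(z["d"],C)
print("bottleB", plane([(247,298)],C,.3), P[340,248]); print("glass",plane([(178,348)],C,.18),P[375,185])
print("bottleA",plane([(394,102)],C,.3))
print(get_calibration("wrist")["tool_from_camera"])
```

```text
bottleB [[ 0.724 -0.325  0.3  ]] [ 0.741 -0.348  0.207]
glass [[ 0.646 -0.421  0.18 ]] [ 0.666 -0.438  0.118]
bottleA [[0.715 0.317 0.3  ]]
[[ 1.     0.001 -0.001 -0.001]
 [ 0.001 -0.31   0.951 -0.07 ]
 [ 0.    -0.951 -0.31   0.08 ]
 [ 0.     0.     0.     1.   ]]
```

Emit:
servo_tool([
  [0,0,0,-0.022,0,-0.032,0.6],
  [0,0,0,-0.044,0,-0.063,0.6],
  [0,0,0,-0.066,0,-0.095,0.6],
  [0,0,0,-0.088,0,-0.126,0.6],
  [0,0,0,-0.11,0,-0.158,0.6],
])

```text
t: 0.57
tool_pos: [0.5637, -0.159, 0.3037]
tcp_rot: [-1.571, -0.0, 0.001]
wrist_force: [-0.1, -0.2, -0.9]
width: 0.0513
```

Emit:
servo_tool([
  [0,0,0,-0.022,0.01,-0.032,0.5],
  [0,0,0,-0.044,0.02,-0.063,0.5],
  [0,0,0,-0.066,0.03,-0.095,0.5],
  [0,0,0,-0.088,0.04,-0.126,0.5],
  [0,0,0,-0.11,0.05,-0.155,0.5],
])

```text
t: 0.98
tool_pos: [0.4535, -0.3143, 0.2534]
tcp_rot: [-1.571, 0.0, -0.0]
wrist_force: [1.4, 0.2, -1.2]
width: 0.0426
```

Emit:
servo_tool([
  [0,0,0,0,0,0,0.5],
  [0,0,0,0,0,0,0.5],
  [0,0,0,0,0,0,0.5],
])

```text
t: 1.23
tool_pos: [0.4551, -0.3129, 0.254]
tcp_rot: [-1.571, 0.0, -0.001]
wrist_force: [-0.5, 0.4, 0.2]
width: 0.0425
```

Run:
```python
from h import *
np.set_printoptions(precision=4,suppress=True)
im,d,C=cam("wrist"); np.savez("wrist1.npz",im=im,d=d,M=C[2],o=C[3],K=C[0],D=C[1]); save("wrist1",im)
print(proj([.455,-.351,.03],C), sense()["tool_pos"],sense()["t"],sense()["tcp_rot"])
```

```text
[[253.9613 214.4091]] [ 0.4555 -0.3125  0.2542] 1.2833 [-1.5708 -0.0007 -0.    ]
```

View pics/wrist1.png

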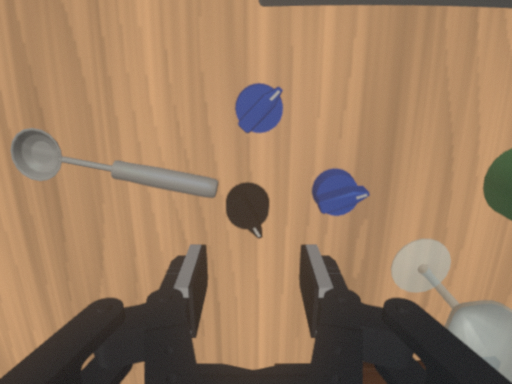

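The wrist view shows the knob at (247,205), with its nose and white line at (258,234), pointing toward −y and slightly +x. The spoon's end is at (217,187).

Run:
```python
from h import *
np.set_printoptions(precision=4,suppress=True)
z=np.load("wrist1.npz"); C=(z["K"],z["D"],z["M"],z["o"]); d=z["d"]; im=z["im"]; P=cloud(d,C)
w=np.zeros(d.shape,bool); w[175:243,222:275]=True
print("table z",np.median(P[230:240,100:140,2]))
dark=w&(im.max(2)<75)
top=w&(P[...,2]>.029)&(P[...,2]<.045)&(d>0); sk=dark&(P[...,2]<.024)&(P[...,2]>.012)
q=P[top]; print(top.sum(),q.mean(0)); r=cv2.minAreaRect((q[:,:2]*1000).astype(np.float32)); print(r)
u,s,v=np.linalg.svd(q[:,:2]-q[:,:2].mean(0),full_matrices=False); print("axis",np.degrees(np.arctan2(*v[0][::-1])),s)
print("skirt",sk.sum(),np.median(P[sk],0),P[sk].min(0),P[sk].max(0))
h=cv2.cvtColor(im,cv2.COLOR_RGB2HSV)
wl=w&(h[...,1]<60)&(im.min(2)>95); print("white",wl.sum(),plane(np.argwhere(wl)[:,::-1].mean(0),C,.036))
(cx,cy),rad=cv2.minEnclosingCircle(np.argwhere(sk)[:,::-1].astype(np.float32)); print(cx,cy,rad,plane([(cx,cy)],C,.018))
save("crop2",cv2.resize(np.vstack([im[160:250,200:300],(np.dstack([top,sk,dark])*255).astype(np.uint8)[160:250,200:300]]),None,fx=3,fy=3,interpolation=cv2.INTER_NEAREST))
```

```text
table z 6.844689553786587e-05
660 [ 0.4484 -0.349   0.0356]
((449.4932556152344, -352.4053649902344), (13.445213317871094, 45.59249496459961), 29.983871459960938)
axis -59.614131873032434 [0.3136 0.0963]
skirt 728 [ 0.4532 -0.3448  0.0183] [ 0.4292 -0.3692  0.0122] [ 0.4675 -0.3298  0.024 ]
white 33 [[ 0.4571 -0.366   0.036 ]]
247.3291778564453 206.58363342285156 21.082138061523438 [[ 0.4487 -0.3478  0.018 ]]
```

View pics/crop2.png

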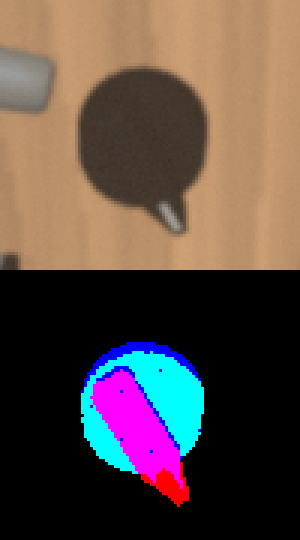

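Emit:
servo_tool([
  [0,-6,0,-0.002,0.01,-0.007,0.45],
  [0,-12,0,-0.004,0.03,-0.014,0.45],
  [0,-18,0,-0.006,0.05,-0.021,0.45],
  [0,-24,0,-0.007,0.07,-0.028,0.45],
  [0,-30,0,-0.008,0.09,-0.0355,0.45],
])

```text
t: 1.7
tool_pos: [0.448, -0.3477, 0.1635]
tcp_rot: [-1.531, -0.417, 0.416]
wrist_force: [-0.0, -0.7, 0.1]
width: 0.0385
```

Emit:
servo_tool([
  [0,0,0,0,0,0,0.45],
  [0,0,0,0,0,0,0.45],
  [0,0,0,0,0,0,0.45],
])

```text
t: 1.95
tool_pos: [0.4479, -0.348, 0.1654]
tcp_rot: [-1.533, -0.409, 0.408]
wrist_force: [0.5, -0.8, -0.1]
width: 0.0383
```

Run:
```python
from h import *
import station
np.set_printoptions(precision=4,suppress=True)
s=sense();print(s["tool_pos"],Ro.from_rotvec(s["tcp_rot"]).as_matrix(),s["joints"],s["width"],station.tips_ahead() if callable(station.tips_ahead) else station.tips_ahead)
im,d,C=cam("wrist"); np.savez("wrist2.npz",im=im,d=d,M=C[2],o=C[3],K=C[0],D=C[1]); save("wrist2",im)
P=cloud(d,C)
nb=np.linalg.norm(P[...,:2]-[.4485,-.350],axis=2)<.035
top=nb&(P[...,2]>.029)&(P[...,2]<.045)&(d>0); q=P[top]
print(top.sum(),q.mean(0),cv2.minAreaRect((q[:,:2]*1000).astype(np.float32)))
```

```text
[ 0.4479 -0.348   0.1654] [[ 0.8674  0.0011 -0.4977]
 [ 0.4977 -0.0007  0.8674]
 [ 0.0006 -1.     -0.0011]] [-0.7056 -0.0466  1.8366  0.0002  1.3504 -1.2265] 0.03826807295269087 0.0726
1272 [ 0.4475 -0.3488  0.0359] ((449.11798095703125, -351.81329345703125), (12.680567741394043, 45.118553161621094), 30.138765335083008)
```

View pics/wrist2.png

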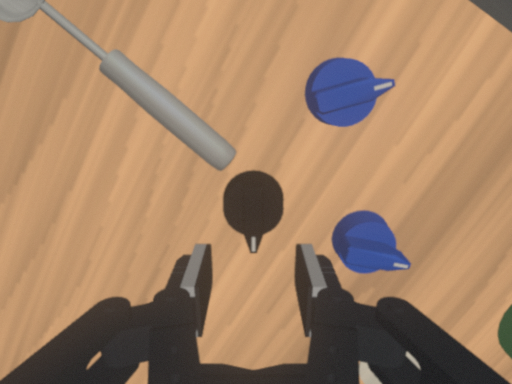

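The knob sits squarely between the fingers at (253,203) with its nose at (253,250). I'll check the true fingertip reach from the depth image.

Run:
```python
from h import *
np.set_printoptions(precision=4,suppress=True)
T=np.array(get_calibration("wrist")["tool_from_camera"])
for n in ("wrist0","wrist2"):
    z=np.load(n+".npz"); C=(z["K"],z["D"],np.eye(3),np.zeros(3)); P=cloud(z["d"],C)@T[:3,:3].T+T[:3,3]
    f=(z["d"]>0)&(P[...,1]<.1)&(P[...,1]>0.02)&(abs(P[...,2])<.03); q=P[f]; print(n,len(q),np.percentile(q[:,1],[50,90,99,99.8]),q[q[:,1]>np.percentile(q[:,1],98)].mean(0))
```

```text
wrist0 6559 [0.0358 0.0516 0.058  0.059 ] [0.0005 0.058  0.0004]
wrist2 7240 [0.0346 0.0593 0.0684 0.0705] [-0.0004  0.0686  0.0031]
```

Emit:
servo_tool([
  [0,0,0,-0.001,0.025,0,0.45],
  [0,0,0,-0.001,0.05,0,0.45],
  [0,0,0,-0.001,0.07,0,0.45],
  [0,0,0,-0.001,0.07,0,0.45],
  [0,0,0,-0.001,0.07,0,0.3],
])

```text
t: 2.42
tool_pos: [0.4465, -0.3488, 0.0948]
tcp_rot: [-1.532, -0.41, 0.41]
wrist_force: [-0.1, -0.6, 0.9]
width: 0.0277
```

Emit:
servo_tool([
  [0,0,0,0,0,0,0],
  [0,0,0,0,0,0,0],
  [0,0,0,0,0,0,0],
  [0,0,0,0,0,0,0],
  [0,0,0,0,0,0,0],
])

```text
t: 2.83
tool_pos: [0.447, -0.3495, 0.0964]
tcp_rot: [-1.534, -0.412, 0.409]
wrist_force: [-0.4, 1.6, 8.3]
width: 0.0109
```

Emit:
servo_tool([
  [0,0,0,0,-0.01,0,0],
  [0,0,0,0,-0.045,0,0],
  [0,0,0,0,-0.085,0,0],
  [0,0,0,0,-0.125,0,0],
  [0,0,0,0,-0.15,0,0],
])

```text
t: 3.25
tool_pos: [0.4464, -0.3492, 0.2499]
tcp_rot: [-1.536, -0.413, 0.408]
wrist_force: [-0.3, 0.2, -0.8]
width: 0.0115
```

Emit:
servo_tool([
  [0,0,0,0,0,0,0],
  [0,0,0,0,0,0,0],
  [0,0,0,0,0,0,0],
])

```text
t: 3.5
tool_pos: [0.4459, -0.3488, 0.2439]
tcp_rot: [-1.532, -0.41, 0.41]
wrist_force: [-1.0, -0.2, -1.3]
width: 0.0114
```

Run:
```python
from h import *
np.set_printoptions(precision=4,suppress=True)
s=sense();print(s["tool_pos"],s["width"],s["wrist_force"])
im,d,C=cam("wrist"); np.savez("wrist3.npz",im=im,d=d,M=C[2],o=C[3],K=C[0],D=C[1]); save("wrist3",im)
```

```text
[ 0.4459 -0.3488  0.2439] 0.011389270165779505 [-1.0192 -0.1603 -1.2723]
```

View pics/wrist3.png

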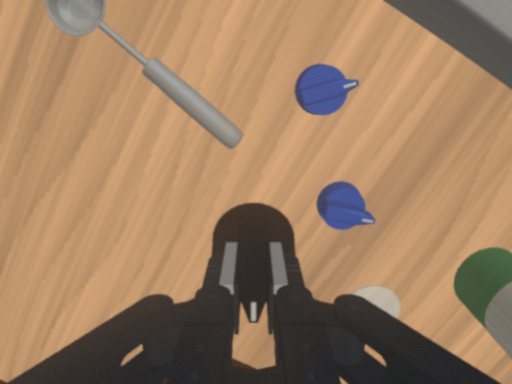

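The knob is held, with its nose straight along tool −z at (254,318). Next I measure the knob axis in the tool frame and refine the spindle position.

```bash
cat > k.py <<'E'
from h import *
from scipy.optimize import least_squares
def knob_in_tool(im,d):
    """axis (x,z) and underside y of held knob in tool frame, from skirt outline rays"""
    c=get_calibration("wrist"); T=np.array(c["tool_from_camera"])
    C=(np.array(c["mtx"],float),np.array(c["distortion"],float),T[:3,:3],T[:3,3])
    P=cloud(d,C)
    m=(d>0)&(P[...,1]>.078)&(P[...,1]<.108)&(np.hypot(P[...,0],P[...,2])<.04)
    m=cv2.morphologyEx(m.astype(np.uint8),cv2.MORPH_OPEN,np.ones((3,3)))>0
    q=P[m]; rows=np.argwhere(m)
    # upper arc = underside rim: topmost pixel of each column
    cols=np.unique(rows[:,1]); top=np.array([(x,rows[rows[:,1]==x,0].min()) for x in cols],float)
    return P,m,q,top,C
E
python3 - <<'E'
from k import *
np.set_printoptions(precision=4,suppress=True)
z=np.load("wrist3.npz"); P,m,q,top,C=knob_in_tool(z["im"],z["d"])
print(m.sum(),np.percentile(q,[1,50,99],axis=0))
e=top[(top[:,1]<225)]; print(e[::6])
for yb in (.092,.0945,.097):
    X=plane(e@np.eye(2),(C[0],C[1],C[2][[0,2,1]],C[3][[0,2,1]]),yb)  # swap y,z so 'height' is tool y
    f=least_squares(lambda p:np.hypot(X[:,0]-p[0],X[:,1]-p[1])-.022,[0,0],loss="soft_l1",f_scale=.0005)
    print("yb",yb,"axis x,z",f.x,"rms",np.sqrt(np.mean(f.fun**2)))
# white line direction
im=z["im"]; wl=np.zeros(m.shape,bool); wl[295:325,245:265]=True; wl&=im.min(2)>110
print("white", wl.sum(), P[wl&(z["d"]>0)].mean(0), P[wl&(z["d"]>0)].min(0),P[wl&(z["d"]>0)].max(0))
# side-wall/top depths
s=m&(q is not None); print("skirt-top y hist",np.histogram(q[:,1],bins=np.arange(.07,.11,.003)))
# spindle refinement, wrist0 : disc top fit
w=np.load("wrist0.npz"); Cw=(w["K"],w["D"],w["M"],w["o"]); iw=w["im"]; hw=cv2.cvtColor(iw,cv2.COLOR_RGB2HSV)
mk=np.zeros(iw.shape[:2],bool); mk[235:280,50:100]=True; mk&=(hw[...,1]>110)&(hw[...,0]<30)&(iw.max(2)>80)
Pw=cloud(w["d"],Cw); t=mk&(Pw[...,2]>.1045); print("tip",t.sum(),Pw[t].mean(0),plane(np.argwhere(t)[:,::-1].mean(0),Cw,.107))
# dark collar round spindle on panel
db=np.zeros(mk.shape,bool); db[235:280,55:105]=True; db&=(iw.max(2)<110)
n,l,st,ce=cv2.connectedComponentsWithStats(db.astype(np.uint8)); print(st[1:],ce[1:])
E
```

```text
1410 [[-0.0208  0.0781  0.003 ]
 [-0.0014  0.086   0.0157]
 [ 0.0191  0.0962  0.0198]]
[[216. 224.]
 [222. 216.]
 [228. 211.]
 [234. 208.]
 [240. 205.]
 [246. 204.]
 [252. 203.]
 [258. 203.]
 [264. 204.]
 [270. 206.]
 [276. 209.]
 [282. 213.]
 [288. 220.]]
yb 0.092 axis x,z [-0.0006 -0.0009] rms 0.00025055827320386617
yb 0.0945 axis x,z [-0.0006 -0.0017] rms 0.00025079180157107806
yb 0.097 axis x,z [-0.0006 -0.0026] rms 0.00026461691354411505
white 95 [-0.0011  0.0679 -0.0259] [-0.0087  0.0587 -0.177 ] [ 0.      0.2447 -0.0141]
skirt-top y hist (array([  0,   0, 227, 183, 228, 202, 208, 201, 160,   1,   0,   0,   0]), array([0.07 , 0.073, 0.076, 0.079, 0.082, 0.085, 0.088, 0.091, 0.094,
       0.097, 0.1  , 0.103, 0.106, 0.109]))
tip 75 [ 0.507  -0.0764  0.1105] [[ 0.5048 -0.0784  0.107 ]]
[[ 96 235   2   2   4]
 [ 61 241  34  31 569]] [[ 96.5    235.5   ]
 [ 79.6661 254.2654]]
```

Emit:
servo_tool([
  [0,-6.2,0,0.023,0,0.018,0],
  [0,-12.4,0,0.046,0,0.036,0],
  [0,-18.6,0,0.069,0,0.054,0],
  [0,-24.8,0,0.092,0,0.072,0],
  [0,-31,0,0.115,0,0.09,0],
])

```text
t: 3.97
tool_pos: [0.5007, -0.2121, 0.2426]
tcp_rot: [-1.404, -0.831, 0.833]
wrist_force: [0.7, 0.1, -1.5]
width: 0.0111
```

Emit:
servo_tool([
  [0,-6.2,0,0.029,0,0.004,0],
  [0,-12.4,0,0.058,0,0.007,0],
  [0,-18.6,0,0.087,0,0.011,0],
  [0,-24.8,0,0.116,0,0.014,0],
  [0,-30.7,0,0.145,0,0.018,0],
])

```text
t: 4.38
tool_pos: [0.5553, -0.0765, 0.2426]
tcp_rot: [-1.191, -1.234, 1.236]
wrist_force: [0.4, -0.8, -1.1]
width: 0.0114
```

Emit:
servo_tool([
  [0,0,0,0,0,0,0],
  [0,0,0,0,0,0,0],
  [0,0,0,0,0,0,0],
  [0,0,0,0,0,0,0],
])

```text
t: 4.72
tool_pos: [0.5549, -0.0787, 0.2433]
tcp_rot: [-1.195, -1.229, 1.23]
wrist_force: [-0.0, 0.9, -1.1]
width: 0.0113
```

Run:
```python
from h import *
np.set_printoptions(precision=4,suppress=True)
s=sense();R=Ro.from_rotvec(s["tcp_rot"]).as_matrix();print(s["tool_pos"],R,s["width"])
im,d,C=cam("wrist"); np.savez("wrist4.npz",im=im,d=d,M=C[2],o=C[3],K=C[0],D=C[1],R=R,p=s["tool_pos"])
u=proj([.505,-.078,.107],C)[0]; print(u); x,y=np.clip(u.astype(int),[60,60],[450,320])
save("wrist4",np.hstack([cv2.resize(im,(400,300)),cv2.resize(im[y-50:y+50,x-60:x+60],(360,300),interpolation=cv2.INTER_CUBIC)]))
```

```text
[ 0.5549 -0.0787  0.2433] [[-0.028  -0.0011 -0.9996]
 [ 0.9996 -0.     -0.028 ]
 [ 0.     -1.      0.0011]] 0.011299805950761254
[256.8185 133.93  ]
```

View pics/wrist4.png

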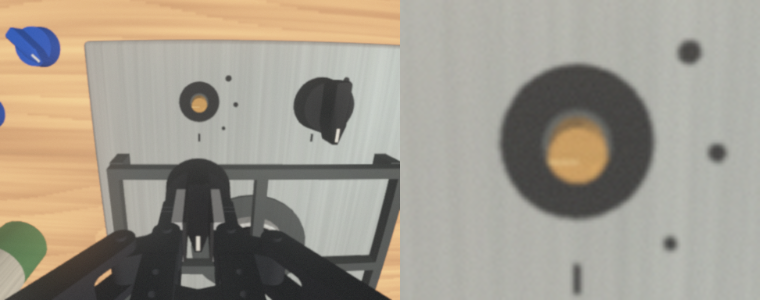

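The spindle tip is at crop (578,155) on a dark collar. The two panel marks are at (199,137) and (312,137) in the left half, and the fitted knob's nose points to the burners. Next come the spindle position and hob yaw.

Run:
```python
from k import *
np.set_printoptions(precision=4,suppress=True)
z=np.load("wrist4.npz"); C=(z["K"],z["D"],z["M"],z["o"]); im=z["im"]; d=z["d"]; P=cloud(d,C)
h=cv2.cvtColor(im,cv2.COLOR_RGB2HSV); w=np.zeros(d.shape,bool); w[105:165,225:290]=True
t=w&(h[...,1]>100)&(h[...,0]<30)&(im.max(2)>160); (c,r)=cv2.minEnclosingCircle(np.argwhere(t)[:,::-1].astype(np.float32))
print("tip px",c,r,t.sum(),np.argwhere(t).mean(0)[::-1],"xyz",plane([c,np.argwhere(t).mean(0)[::-1]],C,.107),"depth z",np.median(P[t],0))
col=w&(im.max(2)<100); cn=cv2.findContours(col.astype(np.uint8),cv2.RETR_EXTERNAL,cv2.CHAIN_APPROX_NONE)[0]; cn=max(cn,key=cv2.contourArea)
e=cv2.fitEllipse(cn); print("collar",e,plane([e[0]],C,.085),"panel z",np.median(P[60:100,150:250,2]))
# marks
g=im.max(2)
for x0,x1 in ((245,262),(390,410)):
    mm=np.zeros(d.shape,bool); mm[165:192,x0:x1]=True; mm&=g<110; v=np.argwhere(mm)[:,::-1]; X=plane(v,C,.085)
    u,s,vt=np.linalg.svd(X[:,:2]-X[:,:2].mean(0),full_matrices=False); print("mark",len(v),v.min(0),v.max(0),X.mean(0),np.degrees(np.arctan(vt[0][1]/vt[0][0])))
# fitted bar top
f=(P[...,2]>.122)&(P[...,2]<.135)&(d>0); f[:,:370]=False; f[200:]=False
q=P[f]; print("fit bar",f.sum(),cv2.minAreaRect((q[:,:2]*1000).astype(np.float32)))
# front edge of hob (panel/wood) : sample columns
E=[]
for x in range(130,500,10):
    colz=P[20:90,x,2]; i=np.argmax((colz>.07)&(d[20:90,x]>0)); E.append((x,20+i))
X=plane(E,C,.085); p=np.polyfit(X[:,1],X[:,0],1); print("edge yaw",-np.degrees(np.arctan(p[0])),np.std(X[:,0]-np.polyval(p,X[:,1])))
# knob pose in tool
_,m,q,top,Ct=knob_in_tool(im,d); e=top[top[:,1]<225]
X=plane(e,(Ct[0],Ct[1],Ct[2][[0,2,1]],Ct[3][[0,2,1]]),.096)
fz=least_squares(lambda p:np.hypot(X[:,0]-p[0],X[:,1]-p[1])-.022,[0,0],loss="soft_l1",f_scale=.0005); print("knob x,z",fz.x)
R=z["R"]; a=z["p"]+R@[fz.x[0],.096,fz.x[1]]; print("knob underside world",a,"yaw",np.degrees(np.arctan2(R[1,0],R[0,0])))
```

```text
tip px (254.6884002685547, 133.48550415039062) 9.791378021240234 280 [254.9071 133.975 ] xyz [[ 0.5048 -0.0793  0.107 ]
 [ 0.5051 -0.0791  0.107 ]] depth z [ 0.505  -0.0791  0.107 ]
collar ((254.52394104003906, 129.71946716308594), (49.085227966308594, 49.61046600341797), 26.334653854370117) [[ 0.5055 -0.0792  0.085 ]] panel z 0.08519450528338474
mark 16 [254 172] [255 179] [ 0.5368 -0.0783  0.085 ] 1.7063298870671015
mark 38 [398 165] [409 179] [0.5292 0.0245 0.085 ] -32.779534015898335
fit bar 1970 ((505.1622314453125, 20.567344665527344), (46.597076416015625, 14.443428039550781), 1.1033077239990234)
edge yaw 1.5323764631354788 0.0002576159086835251
knob x,z [-0.     -0.0016]
knob underside world [ 0.5564 -0.0786  0.1473] yaw 91.60315943835072
```

Emit:
servo_tool([
  [0,0,0,0.0006,0,0.026,0],
  [0,0,0,0.0012,0,0.0518,0],
  [0,0,0,0.0012,0.015,0.0518,0],
  [0,0,0,0.0012,0.03,0.0518,0],
  [0,0,0,0.0012,0.03,0.0518,0],
])

```text
t: 5.18
tool_pos: [0.5022, -0.0789, 0.2115]
tcp_rot: [-1.193, -1.228, 1.231]
wrist_force: [0.2, 0.1, -2.5]
width: 0.0109
```

Emit:
servo_tool([
  [0,0,0,0,0,0,0],
  [0,0,0,0,0,0,0],
  [0,0,0,0,0,0,0],
  [0,0,0,0,0,0,0],
])

```text
t: 5.52
tool_pos: [0.5038, -0.0785, 0.2146]
tcp_rot: [-1.196, -1.231, 1.231]
wrist_force: [-1.1, 0.4, -0.4]
width: 0.0112
```

Run:
```python
from h import *
np.set_printoptions(precision=4,suppress=True)
s=sense();R=Ro.from_rotvec(s["tcp_rot"]).as_matrix();print(s["tool_pos"],np.degrees(np.arctan2(R[1,0],R[0,0])),s["wrist_force"])
o=[]
for n in("scene","side"):
    im,d,C=cam(n); u=proj([.505,-.079,.115],C)[0].astype(int); print(u)
    o.append(cv2.resize(im[max(u[1]-40,0):u[1]+40,u[0]-50:u[0]+50],(400,320),interpolation=cv2.INTER_CUBIC))
save("ins",np.hstack(o))
```

```text
[ 0.5038 -0.0785  0.2146] 91.68769537374352 [-1.1342  0.4385 -0.4227]
[236 209]
[258 172]
```

View pics/ins.png

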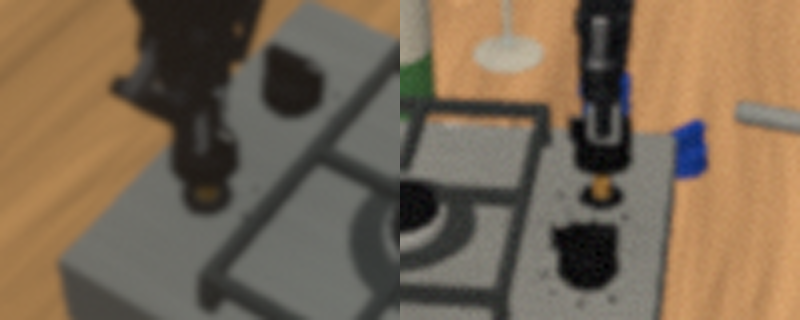

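The knob sits directly over the spindle in both views: side view knob at column 601 and spindle at 600, scene view 205 and 206. I'll lower it in small steps and watch the force.

Emit:
servo_tool([
  [0,0,0,-0.0003,0.004,0.0004,0],
  [0,0,0,-0.0003,0.008,0.0004,0],
  [0,0,0,-0.0003,0.011,0.0004,0],
  [0,0,0,-0.0003,0.014,0.0004,0],
  [0,0,0,-0.0003,0.014,0.0004,0],
])

```text
t: 6.03
tool_pos: [0.5029, -0.0786, 0.199]
tcp_rot: [-1.194, -1.23, 1.231]
wrist_force: [0.5, -1.0, -1.2]
width: 0.0113
```

Emit:
servo_tool([
  [0,0,0,0,0.002,0,0],
  [0,0,0,0,0.002,0,0],
  [0,0,0,0,0.002,0,0],
])

```text
t: 6.28
tool_pos: [0.5031, -0.0787, 0.1979]
tcp_rot: [-1.195, -1.231, 1.231]
wrist_force: [-0.1, 0.0, -0.8]
width: 0.0112
```

Emit:
servo_tool([
  [0,0,0,0,0.0015,0,0],
  [0,0,0,0,0.003,0,0],
  [0,0,0,0,0.003,0,0],
  [0,0,0,0,0.003,0,0],
])

```text
t: 6.62
tool_pos: [0.5032, -0.0787, 0.1951]
tcp_rot: [-1.195, -1.231, 1.231]
wrist_force: [1.4, 0.0, 1.2]
width: 0.0111
```

Emit:
servo_tool([
  [0,0,0,0,0.001,0,0],
  [0,0,0,0,0.002,0,0],
  [0,0,0,0,0.003,0,0],
  [0,0,0,0,0.003,0,0],
  [0,0,0,0,0.003,0,0],
])

```text
t: 7.03
tool_pos: [0.5032, -0.0787, 0.1921]
tcp_rot: [-1.195, -1.231, 1.231]
wrist_force: [0.4, -0.1, 4.2]
width: 0.0114
```

Emit:
servo_tool([
  [0,0,0,0,0.001,0,0],
  [0,0,0,0,0.0015,0,0],
  [0,0,0,0,0.0015,0,0],
  [0,0,0,0,0.0015,0,0],
])

```text
t: 7.37
tool_pos: [0.5032, -0.0787, 0.1906]
tcp_rot: [-1.196, -1.231, 1.231]
wrist_force: [-0.1, 0.3, 4.6]
width: 0.0112
```

Emit:
servo_tool([
  [0,0,0,0,0.001,0,0],
  [0,0,0,0,0.0015,0,0],
  [0,0,0,0,0.0015,0,0],
  [0,0,0,0,0.0015,0,0],
])

```text
t: 7.7
tool_pos: [0.5036, -0.0788, 0.189]
tcp_rot: [-1.197, -1.232, 1.23]
wrist_force: [7.4, -1.4, 0.8]
width: 0.011
```

Emit:
servo_tool([
  [0,0,0,0,0,-0.0005,0],
  [0,0,0,0,0,-0.0006,0],
  [0,0,0,0,0,-0.0006,0],
])

```text
t: 7.95
tool_pos: [0.5038, -0.0787, 0.1888]
tcp_rot: [-1.196, -1.231, 1.231]
wrist_force: [4.7, -1.2, -0.1]
width: 0.011
```

Emit:
servo_tool([
  [0,0,0,0,0.0005,0,0],
  [0,0,0,0,0.001,0,0],
  [0,0,0,0,0.001,0,0],
  [0,0,0,0,0.001,0,0],
])

```text
t: 8.28
tool_pos: [0.5038, -0.0787, 0.1879]
tcp_rot: [-1.196, -1.231, 1.231]
wrist_force: [4.3, -0.8, 1.5]
width: 0.0111
```

Run:
```python
from h import *
np.set_printoptions(precision=4,suppress=True)
s=sense();print(s["tool_pos"],s["wrist_force"],s["wrist_torque"])
o=[]
for n in("scene","side"):
    im,d,C=cam(n); u=proj([.505,-.079,.1],C)[0].astype(int)
    o.append(cv2.resize(im[max(u[1]-32,0):u[1]+32,u[0]-40:u[0]+40],(400,320),interpolation=cv2.INTER_CUBIC))
save("ins2",np.hstack(o))
```

```text
[ 0.5038 -0.0787  0.1879] [ 4.2895 -0.8195  1.4613] [-0.3612 -0.9306  0.0133]
```

View pics/ins2.png

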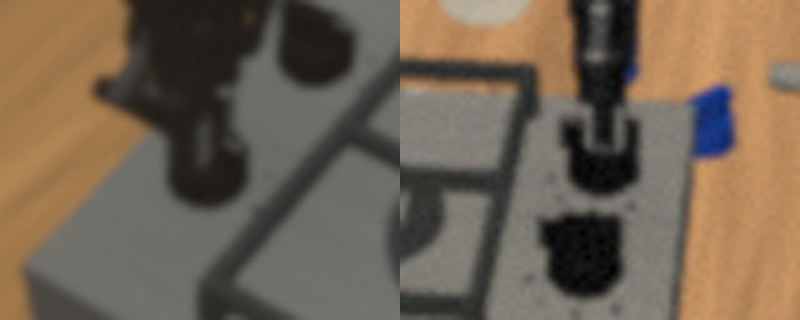

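The knob is now down over the spindle in both views, almost as low as the fitted one. I'll ease the remaining side force, then press with the force logged.

Emit:
servo_tool([
  [0,0,0,0,0,-0.0004,0],
  [0,0,0,-0.0002,0,-0.0008,0],
  [0,0,0,-0.0002,0,-0.0008,0],
])

```text
t: 8.63
tool_pos: [0.5043, -0.0788, 0.1876]
tcp_rot: [-1.194, -1.23, 1.231]
wrist_force: [0.8, -1.1, 0.7]
width: 0.0111
```

Emit:
servo_tool([
  [0,0,0,0,0.0005,0,0],
  [0,0,0,0,0.001,0,0],
  [0,0,0,0,0.001,0,0],
  [0,0,0,0,0.001,0,0],
])

```text
t: 8.97
tool_pos: [0.5044, -0.0788, 0.1868]
tcp_rot: [-1.195, -1.231, 1.231]
wrist_force: [-0.9, -0.3, 2.0]
width: 0.0112
```

Emit:
servo_tool([
  [0,0,0,0,0.0005,0,0],
  [0,0,0,0,0.001,0,0],
  [0,0,0,0,0.001,0,0],
  [0,0,0,0,0.001,0,0],
])

```text
t: 9.3
tool_pos: [0.5045, -0.0788, 0.1859]
tcp_rot: [-1.195, -1.231, 1.231]
wrist_force: [-1.8, -0.2, 2.0]
width: 0.0114
```

Emit:
servo_tool([
  [0,0,0,0,0.0005,0,0],
  [0,0,0,0,0.001,0,0],
  [0,0,0,0,0.001,0,0],
  [0,0,0,0,0.001,0,0],
])

```text
t: 9.63
tool_pos: [0.5045, -0.0788, 0.1849]
tcp_rot: [-1.195, -1.231, 1.231]
wrist_force: [-1.8, 0.2, 2.9]
width: 0.011
```

Emit:
servo_tool([
  [0,0,0,0,0.0005,0,0],
  [0,0,0,0,0.001,0,0],
  [0,0,0,0,0.001,0,0],
  [0,0,0,0,0.001,0,0],
])

```text
t: 9.97
tool_pos: [0.5045, -0.0788, 0.184]
tcp_rot: [-1.195, -1.231, 1.231]
wrist_force: [-2.6, 0.2, 4.7]
width: 0.0109
```

Emit:
servo_tool([
  [0,0,0,0,0.0005,0,0],
  [0,0,0,0,0.001,0,0],
  [0,0,0,0,0.001,0,0],
  [0,0,0,0,0.001,0,0],
])

```text
t: 10.3
tool_pos: [0.5046, -0.0788, 0.1834]
tcp_rot: [-1.195, -1.231, 1.231]
wrist_force: [-4.7, 1.3, 8.3]
width: 0.011
```

Emit:
servo_tool([
  [0,0,0,0,0.0005,0,0],
  [0,0,0,0,0.001,0,0],
  [0,0,0,0,0.001,0,0],
  [0,0,0,0,0.001,0,0],
])

```text
t: 10.63
tool_pos: [0.5047, -0.0789, 0.1832]
tcp_rot: [-1.196, -1.232, 1.231]
wrist_force: [-8.7, 1.8, 17.4]
width: 0.0111
```

The force stayed at 2–5 N over about 4 mm of travel, then rose steeply to 17 N at TCP z = 0.183, which is the height predicted for the stop. I'll ease the side load and check the height in the wrist view.

Emit:
servo_tool([
  [0,0,0,0,0,0.0006,0],
  [0,0,0,0,0,0.0008,0],
  [0,0,0,0,0,0.0008,0],
  [0,0,0,0,0,0.0008,0],
])

```text
t: 10.97
tool_pos: [0.5043, -0.0789, 0.1832]
tcp_rot: [-1.197, -1.233, 1.23]
wrist_force: [-1.8, 1.9, 13.7]
width: 0.0115
```

Run:
```python
from k import *
np.set_printoptions(precision=4,suppress=True)
s=sense();print(s["t"],s["tool_pos"],s["wrist_force"],s["width"])
im,d,C=cam("wrist"); P=cloud(d,C); Pt=(P-np.array(s["tool_pos"]))@Ro.from_rotvec(s["tcp_rot"]).as_matrix()
print("panel z",np.median(P[20:60,150:220,2]))
dk=(im.max(2)<90)&(d>0); rr=np.hypot(P[...,0]-.505,P[...,1]+.079)
sk=dk&(rr<.0225)&(Pt[...,2]>.004)&(P[...,2]<.125)
print("held skirt z pct",sk.sum(),np.percentile(P[sk][:,2],[1,5,25,50,75,95,99]))
wl=(im.min(2)>120)&(abs(P[...,1]+.079)<.012)&(P[...,0]>.515)&(P[...,0]<.535)&(P[...,2]>.1)&(d>0)
print("white line",wl.sum(),np.median(P[wl],0))
nf=(im.min(2)>120)&(abs(P[...,1]-.021)<.012)&(P[...,0]>.51)&(P[...,0]<.54)&(P[...,2]>.115)&(d>0); print("fitted line",nf.sum(),np.median(P[nf],0))
fr=dk&(np.hypot(P[...,0]-.503,P[...,1]-.0205)<.0225)&(P[...,0]<.5); print("fitted skirt z",fr.sum(),np.percentile(P[fr][:,2],[1,5,25,50,75,95,99]))
sc,_,Cs=cam("side"); u=proj([.505,-.03,.1],Cs)[0].astype(int)
save("fin",np.hstack([cv2.resize(im,(400,300)),cv2.resize(sc[u[1]-38:u[1]+37,u[0]-50:u[0]+50],(400,300),interpolation=cv2.INTER_CUBIC)]))
```

```text
10.9667 [ 0.5043 -0.0789  0.1832] [-1.7993  1.9444 13.7477] 0.011474580718923282
panel z 0.00021183299128849087
held skirt z pct 3670 [0.0878 0.0902 0.1008 0.1056 0.1223 0.1236 0.1243]
white line 91 [ 0.523  -0.0786  0.1234]
fitted line 98 [0.5203 0.0211 0.1286]
fitted skirt z 4316 [0.0932 0.0952 0.105  0.1115 0.1262 0.1286 0.1292]
```

View pics/fin.png

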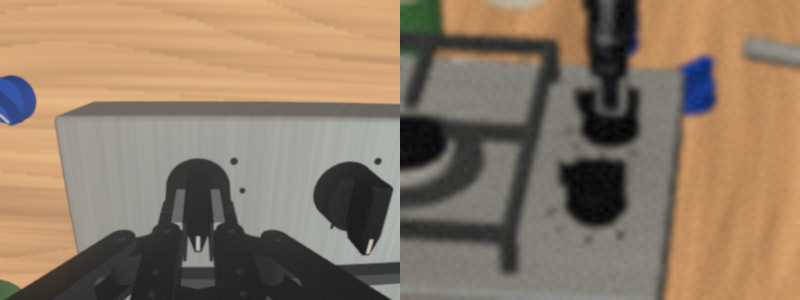

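The held knob's white line is at z = 0.1234, against 0.1286 on the fitted knob. It is therefore about 5 mm lower, so fully home and fully pressed in, with a 13.7 N hold.

```bash
python3 -c "
from station import *
print(close_job())"
```

```text
the job is handed in; nothing more can be done
None
```

I gripped the loose black knob by its bar, turned it about 62° to match the spindle's flat, slid it fully home and pressed it to the valve stop. I handed the job in at about 11 s with the fingers still holding it pressed in.

**Last checks:**
- **Height:** the knob's white line is 5.2 mm lower than the fitted knob's (0.1234 m against 0.1286 m). The skirt bottom is roughly 2–3 mm off the panel. Both match a knob fully home and fully pressed in.
- **Force:** the push was about 2–5 N through the spring travel, then rose steeply at the stop to a 17 N peak. The hold is 13.7 N, above the 8 N the spring needs.
- **Direction:** the nose points towards the burners, like the fitted knob's.

**What disagreed:**
- The bore seemed to catch briefly at its D section, with 4–5 N down and then 7 N sideways. It went in after about 1.4 mm of sideways correction.
- The grip width reads 11 mm although the bar is 13 mm thick. I saw no sign of the knob slipping in the fingers.
- I saw no contact with other objects, but I did not re-measure their positions at the end.

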